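# Dial the lock open and hold it up

### The arm

A 7-joint arm with a two-finger parallel gripper is mounted at the origin on the work surface. World frame = base frame: x ahead of the robot, y to its left, z up, the work surface at z = 0. Lengths are in m, angles in rad, forces in N, time in s.
With the tool pointing down it reaches from about 0.425 to 0.875 m from the base axis. Payload 4.7 kg.
Tool frame: the origin (TCP) lies on the centre line of the jaws, within the pads' length; the fingertips stand 8 mm ahead of it and the grasp point (between the pads) lies 11 mm behind it; z points along the fingers, y is the direction in which the jaws open and shut (so a half turn about z gives the same grasp; the last joint's range is limited). The gripper opens to 87 mm and grips with 3 to 60 N. Pads are 19 mm wide; open, the fingers measure 117 mm over their backs; the gripper's body (75 mm by 190 mm) begins 51 mm behind the grasp point.
Start: joints at [-1.119, 0.321, -0.07, 1.45, 0.023, 1.371, -0.057], TCP at [0.276, 0.589, 0.231] pointing down, gripper open.
Joint ranges: [-2.86, 2.86], [-0.3, 2.09], [-1.38, 1.24], [0.06, 2.45], [-1.56, 4.7], [0.09, 2.05], [-2.69, 2.69]. Speed limits (rad/s): [2.57, 2.57, 3.14, 3.14, 3.14, 3.14, 3.14].

### API

Orientations are given as a rotation vector (axis times angle).
In Python, from bench import ctrl, cams, workorder gives the robot as it stands. The module is installed in compiled form; this text tells all that it offers.
- The arm moves only by the tool carry_out, never from a script. Its argument "rows" is a list of rows, each an object with "offset": the shift along the tool's x, y, z in m, a list of three; "rot": the turn, a rotation vector about the tool's x, y, z in degrees, a list of three; "gripper": the opening, from 0 (shut) to 1 (fully open). In form: [{"offset": [dx, dy, dz], "rot": [rx, ry, rz], "gripper": gripper}, ...]. A call has 1 to 10 rows; each row shifts and turns the commanded pose from where the row before left it, along the tool's axes as they then stand; what a row does not reach is not made up. A row lasts 1/8 s, in which the tool goes at most 62.5 mm and 10.7 degrees, less where a joint would pass 70% of its speed; a pose out of reach is approached as far as the arm can. A call is refused whole if a number of a shift passes 0.0625 or a number of a turn 10.7, either way. A call with a gripper value outside its range is refused whole. The fingers move at their own pace and stop on an object; "grip_force" is the grip in N (left out, the last holds). Time passes only in rows, so rows that do not move let the fingers close. It gives the time, the measured TCP pose, the force and the opening at its end, in the units of the state.
- ctrl.get_state(): the state, without advancing time (a new reading comes with each control period).
- cams.get_image(name): name is "scene" or "top" or "wrist"; returns a dict with "img" (400x640x3 uint8, red, green, blue), "vfov" (degrees; the focal length in pixels is half the picture's height over the tangent of half this angle, whatever the lens; pixels are square), "cx", "cy" (the principal point, pixels), "R" (3x3) and "t" (3): a world point X has camera coordinates R X + t. Camera axes: x right, y down, z forward; pixel columns grow to the right and rows downward; lengths in m; the calibration is good to about 2 mm. A picture is of the moment at which its call begins. There is no depth.
- workorder.close_job(): hands the job in, once; it reports no verdict.
The state is a dict: "time": time; "joint_positions": joint angles; "qd": joint speeds; "joint_torque": joint torques, N m; "position": TCP position; "tool_rot": TCP orientation; "ft_force": force on the tool from outside, world axes, zero at the start; "torque": the same for the moment, N m; "grip_width": opening from 0.0 (shut) to 1.0 (fully open).
Only numpy, scipy, OpenCV 4.12 (cv2) and the standard library are available. Lean on these libraries where they do the work, as an engineer would, in place of code of your own. Each camera call takes 0.05 s, during which the arm holds its last target.

### The job

The block-shaped combination lock sits shut in its steel seat on the bench. Turn its dial clockwise, click by click, until the white pointer line rests in the notch at the index line on the case, pull the shackle up to its stop, then lift the open lock out of the seat and hold it up to be seen, upright and still, with its underside at least 15 cm above the bench. Finish while still holding it; do not put it down or let go, and leave the screwdriver and the small brass padlock beside it where they are.

Things in the scene. Friction and masses are not known exactly. Their poses are not given: they have to be found in the camera images.
- seat: steel tray fixed to the bench, 143 x 59 outside (with a 24-long screw ear at each end), walls 5 thick, rim 22 above the bench, floor 4 above the bench; the lock stands in it with about 1.5 of play all round; origin at the centre of the tray on the bench, x along its length
- lock: the aluminium block lock, loose, 0.55 to 0.8 kg: case 130 (x) x 46 (y) x 40 (z); origin at the centre of the case's underside, x along its length from the dial end to the shackle end, z up. The dial's axis stands at x = -38, the shackle's centre at x = +34. Its weight lies near the shackle's end, so that lifted by the bow it hangs almost level
- dial_grip (a point): point on the dial's axis inside its grip bar, 69 above the case's underside (29 above the case's top), turning with the dial: x along the bar towards the pointer end, z up. The dial is a disc of 40 across whose top is 7 above the case, carrying a black upright bar 38 long, 12 thick, its top 37 above the case; a white line on the bar's top marks the pointer end. The index line is a black dash on the case's top between dial and shackle
- dial (a joint): the dial's angle in rad, growing anticlockwise seen from above; 0 = pointer at the index line (pointing along the lock's +x, to the shackle). It starts between about 0.5 and 1.4. It clicks into a notch every 0.349 rad (20 degrees), including at 0, needing up to about 0.15 N m over each click; let go, it settles within about 0.06 of the nearest notch. Stops at -0.55 and 1.75. Only within about 0.1 rad of 0 can the shackle be pulled; once the shackle is up the dial is blocked
- shackle_bow (a point): middle of the shackle's top bar, the place to pinch: a round steel bar of 9 thick, straight for 24 along the lock's x, its centre 80 above the case's underside when shut (40 above the case's top); the legs below it are 36 apart. Moves with the shackle; axes as the lock's
- shackle (a joint): how far the shackle is pulled up, in m: 0 shut, 0.022 at its stop. It slides with about 3 N of friction and stays where it is left. With the dial off its notch it is blocked after 1.5 mm and pulling just lifts the shut lock out of the seat
- screwdriver: wooden-handled screwdriver, 200 long, lying about 13 cm from the seat; origin under its middle, x from handle to blade
- keylock: small brass padlock without a dial, 46 x 22 x 70 high, standing about 12 cm from the seat, not the one to open; origin at the centre of its underside

How it is judged:
By the outcome, as a careful person would: the job done as asked, in the order asked, and still so for the second after the job is handed in, while the arm keeps its last pose, push and grip.
It also fails if it takes over 51 s, if anything falls off the work surface, if the arm or the gripper's body presses on something with over 40 N, if the wrist force passes 120 N, or if a joint passes its speed limit or range.

## Working session

There is one attempt and no reset: what is moved stays moved. The work goes in short steps, Python scripts to look and compute and a tool call to move; the robot and the scene stay as the last step left them, time stands still between calls to the robot, and variables do not carry over. Pictures are saved under pics/ and viewed, and the job is handed in when it is done.

Besides the shell and the picture viewer there is one more tool, called after "Call:" as name(argument=value, ...) on one line, values as JSON. carry_out: Moves the arm, as the interface text tells. Its arguments: {"type":"object","properties":{"rows":{"type":"array"},"grip_force":{"type":"number"}},"required":["rows"]}

```bash
mkdir -p pics; python3 - <<'E'
from bench import ctrl,cams
import cv2,pickle
s=ctrl.get_state();print(s)
for n in ["scene","top","wrist"]:
    d=cams.get_image(n);pickle.dump(d,open(f"{n}0.pkl","wb"))
    cv2.imwrite(f"pics/{n}0.png",d["img"][:,:,::-1]);print(n,d["vfov"],d["cx"],d["cy"],d["R"],d["t"])
E
```

```text
{'time': 0.0, 'joint_positions': array([-1.11891076,  0.32179814, -0.07008547,  1.45168448,  0.02263329,
        1.37080773, -0.05691903]), 'qd': array([ 5.49478652e-04,  3.10879657e-04,  8.38176491e-04,  3.56864711e-05,
       -8.95294183e-05, -1.55803660e-03, -1.95739001e-03]), 'joint_torque': array([-3.73310002e-05, -4.91282988e+01, -4.03929306e-01, -3.12531388e+01,
       -6.40424690e-02,  4.35093138e-02,  1.66163468e-04]), 'position': array([0.27538119, 0.58817927, 0.22947291]), 'tool_rot': array([-6.82102167e-01, -3.06635666e+00,  2.96777377e-03]), 'ft_force': array([ 0.39849634,  0.60801578, -0.30971617]), 'torque': array([-0.0246691 , -0.02453951,  0.02472766]), 'grip_width': 0.9986115521347372}
scene 46.331567992696826 313.97778146560375 199.6499568194798 [[-0.31962583  0.94747922  0.01106599]
 [ 0.61489346  0.21628755 -0.75837044]
 [-0.72093367 -0.23559038 -0.65172986]] [ 0.11828555 -0.30891284  1.41989433]
top 43.04373819025332 325.1177564062425 203.0916966014602 [[ 0.00844727 -0.99995581  0.00412504]
 [-0.99487974 -0.00881972 -0.1006803 ]
 [ 0.10071223 -0.00325344 -0.99491028]] [0.05871138 0.5619315  1.00148432]
wrist 60.72608014713278 326.2564362194665 199.80305502716763 [[ 0.42377963  0.9057643  -0.00136406]
 [ 0.87770965 -0.41028086  0.24757903]
 [ 0.2236886  -0.1061162  -0.96886674]] [-0.65006679 -0.02996501  0.38911752]
```

View pics/scene0.png

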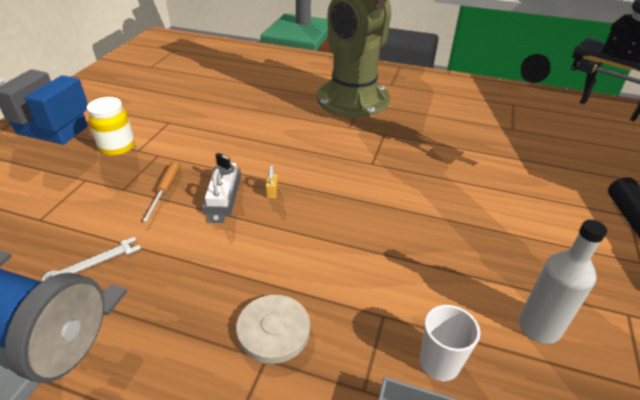

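View pics/top0.png

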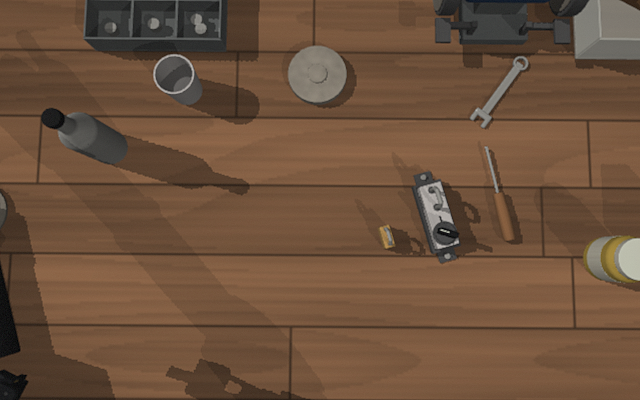

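View pics/wrist0.png

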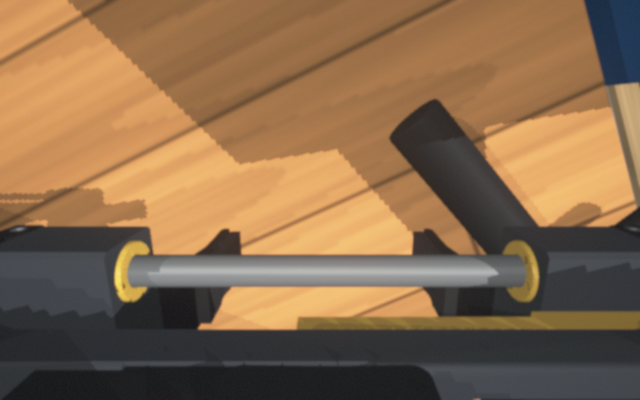

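```bash
cat >h.py <<'E'
import numpy as np,cv2,pickle
def ray(d,u,v):
    f=200/np.tan(np.radians(d["vfov"]/2))
    R=np.array(d["R"]);t=np.array(d["t"])
    c=-R.T@t; r=R.T@np.array([(u-d["cx"])/f,(v-d["cy"])/f,1]); return c,r
def plane(d,u,v,z):
    c,r=ray(d,u,v); return c+r*(z-c[2])/r[2]
def proj(d,X):
    f=200/np.tan(np.radians(d["vfov"]/2))
    p=np.array(d["R"])@X+d["t"]; return p[:2]/p[2]*f+[d["cx"],d["cy"]]
def crop(d,name,x0,y0,x1,y1,s):
    im=d["img"][y0:y1,x0:x1,::-1]
    cv2.imwrite(f"pics/{name}.png",cv2.resize(im,None,fx=s,fy=s,interpolation=cv2.INTER_CUBIC))
E
python3 - <<'E'
from h import *
t=pickle.load(open("top0.pkl","rb"));s=pickle.load(open("scene0.pkl","rb"))
crop(t,"t0c",360,140,540,270,4.4); crop(s,"s0c",130,130,290,240,5)
print(proj(s,np.zeros(3)),proj(t,np.zeros(3)))
for u,v in [(422,178),(447,256),(438,217),(387,237),(497,195)]: print(u,v,plane(t,u,v,0.022))
print("tcp",proj(s,np.array([.276,.589,.23])),proj(t,np.array([.276,.589,.23])))
E
```

```text
[352.91542234  97.96097741] [354.84979616 487.659506  ]
422 178 [ 0.61561428 -0.13506183  0.022     ]
447 256 [ 0.45662333 -0.18396318  0.022     ]
438 217 [ 0.53557196 -0.16684241  0.022     ]
387 237 [ 0.4939638  -0.06265014  0.022     ]
497 195 [ 0.58181899 -0.28846782  0.022     ]
tcp [610.12692199 106.27768889] [ -9.57672714 367.58232679]
```

View pics/t0c.png

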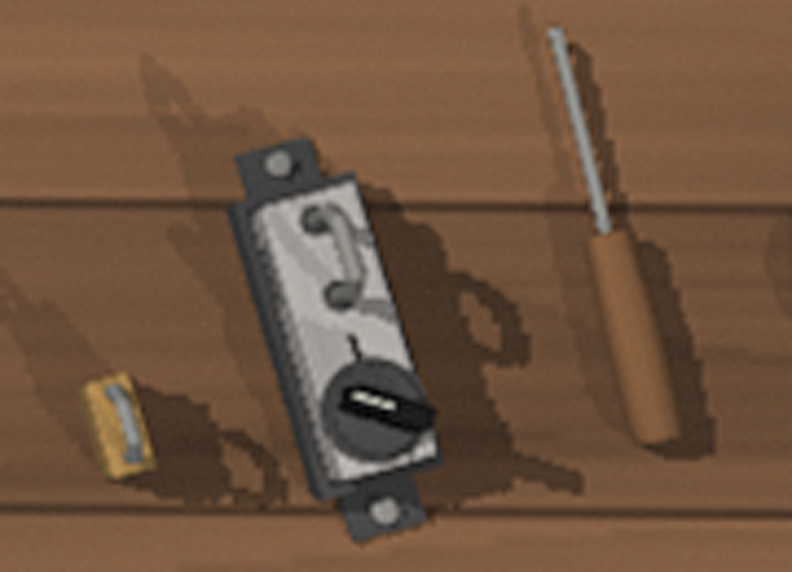

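View pics/s0c.png

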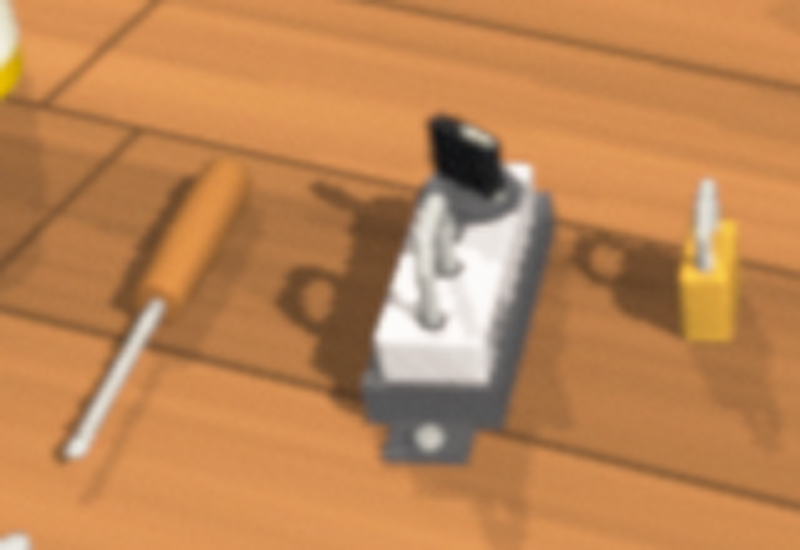

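```bash
cat >>h.py <<'E'
def lockpts(c,yaw,dial,lift=0,sh=0):
    cc,ss=np.cos(yaw),np.sin(yaw)
    W=lambda p:np.array([c[0]+cc*p[0]-ss*p[1],c[1]+ss*p[0]+cc*p[1],.004+lift+p[2]])
    P={}
    for i,(a,b) in enumerate([(-1,-1),(-1,1),(1,1),(1,-1)]): P[f"c{i}"]=W([a*.065,b*.023,.04])
    d=np.array([np.cos(dial),np.sin(dial),0])*.019
    P["p+"]=W(np.array([-.038,0,.077])+d);P["p-"]=W(np.array([-.038,0,.077])-d)
    P["b-"]=W([.022,0,.08+sh]);P["b+"]=W([.046,0,.08+sh])
    return P
def overlay(d,P,name,x0,y0,x1,y1,s):
    im=cv2.resize(d["img"][y0:y1,x0:x1,::-1],None,fx=s,fy=s,interpolation=cv2.INTER_CUBIC)
    for k,X in P.items():
        u,v=proj(d,X); q=(int((u-x0+.5)*s),int((v-y0+.5)*s))
        col=dict(c=(0,255,0),p=(0,0,255),b=(255,0,255))[k[0]]
        cv2.circle(im,q,3,col,-1)
    cv2.imwrite(f"pics/{name}.png",im)
E
python3 - <<'E'
from h import *
t=pickle.load(open("top0.pkl","rb"));s=pickle.load(open("scene0.pkl","rb"))
S=4.4
px=lambda x,y:((x+.5)/S-.5+360,(y+.5)/S-.5+140)
a=plane(t,*px(279,164),.005);b=plane(t,*px(384,512),.005)
c=(a+b)/2;yaw=np.arctan2(*(a-b)[[1,0]]);print(a,b,c,yaw,np.linalg.norm(a-b))
p1=plane(t,*px(345,397),.081);p2=plane(t,*px(434,412),.081)
print(p1,p2,(p1+p2)/2,np.linalg.norm(p1-p2),np.arctan2(*(p1-p2)[[1,0]])-yaw)
# white mask
hsv=cv2.cvtColor(t["img"],cv2.COLOR_RGB2HSV)
m=((hsv[...,1]<40)&(hsv[...,2]>95)).astype(np.uint8);m[:, :410]=0;m[:,470:]=0;m[:180]=0;m[256:]=0
n,l,st,ce=cv2.connectedComponentsWithStats(m);k=1+st[1:,4].argmax()
pts=np.argwhere(l==k)[:,::-1].astype(np.float32)
W=np.array([plane(t,*p,.044)[:2] for p in pts],np.float32)*1000
print(st[k],cv2.minAreaRect(W))
for k in range(1): pass
P=lockpts(c,yaw,1.07)
overlay(t,P,"t0o",360,140,540,270,4.4); overlay(s,P,"s0o",130,130,290,240,5)
print({k:v.round(4) for k,v in P.items()})
E
```

```text
[ 0.62058864 -0.14055674  0.005     ] [ 0.45665015 -0.18786791  0.005     ] [ 0.5386194  -0.16421233  0.005     ] 0.2809572482615419 0.17062876221571602
[ 0.5064331  -0.15315989  0.081     ] [ 0.500236   -0.19186562  0.081     ] [ 0.50333455 -0.17251275  0.081     ] 0.03919869313589644 1.131078438830162
[ 418  181   41   68 1076] ((538.2564086914062, -161.22134399414062), (130.35104370117188, 49.669525146484375), 16.107681274414062)
{'c0': array([ 0.4825, -0.2043,  0.044 ]), 'c1': array([ 0.4698, -0.1601,  0.044 ]), 'c2': array([ 0.5947, -0.1241,  0.044 ]), 'c3': array([ 0.6074, -0.1683,  0.044 ]), 'p+': array([ 0.5063, -0.1562,  0.081 ]), 'p-': array([ 0.498 , -0.1933,  0.081 ]), 'b-': array([ 0.5598, -0.1581,  0.084 ]), 'b+': array([ 0.5828, -0.1515,  0.084 ])}
```

View pics/t0o.png

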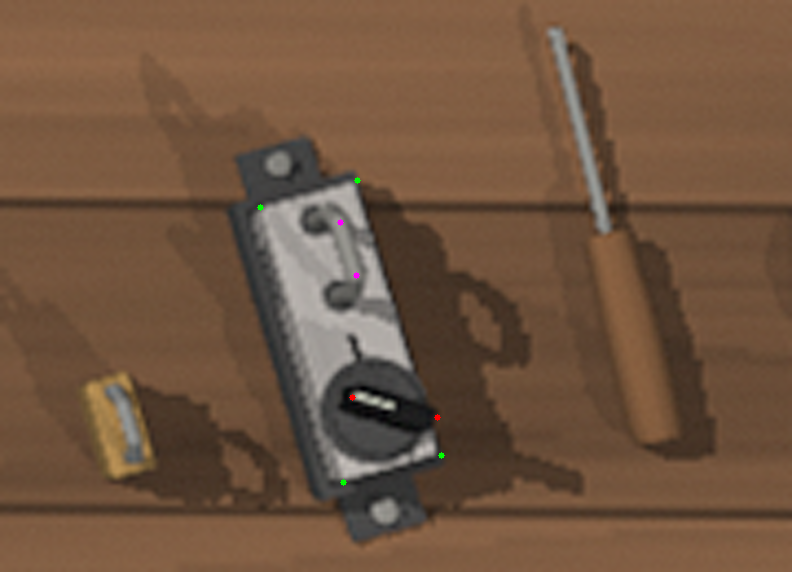

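View pics/s0o.png

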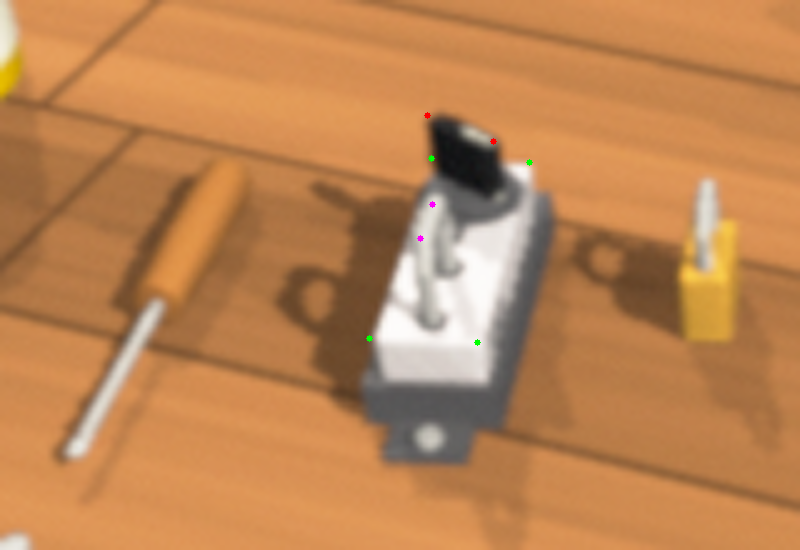

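```bash
cat >>h.py <<'E'
from scipy.spatial.transform import Rotation as Ro
def plan(p0,r0,wps,yaw1,n):
    """rows: from pose via waypoints polyline to last, ending tool-down with x yaw=yaw1"""
    R0=Ro.from_rotvec(r0)
    x=[np.cos(yaw1),np.sin(yaw1),0];R1=Ro.from_matrix(np.array([x,[x[1],-x[0],0],[0,0,-1]]).T)
    pts=np.vstack([[p0],wps]);L=np.r_[0,np.cumsum(np.linalg.norm(np.diff(pts,axis=0),axis=1))]
    if L[-1]<1e-9: L=np.arange(len(pts))*1.
    q=np.array([[np.interp(s,L,pts[:,i]) for i in range(3)] for s in np.linspace(0,L[-1],n+1)])
    rv=(R0.inv()*R1).as_rotvec()
    R=R0;p=np.array(p0,float);rows=[]
    step=np.round(np.degrees(rv)/n,2)
    for k in range(n):
        o=np.round(R.inv().apply(q[k+1]-p),4);rows.append((o.tolist(),step.tolist()))
        p=p+R.apply(o);R=R*Ro.from_rotvec(np.radians(step))
    print("end",p,R.as_rotvec())
    for r in rows: print(r)
def yawof(rv): x=Ro.from_rotvec(rv).as_matrix()[:,0];return np.arctan2(x[1],x[0])
E
python3 - <<'E'
from h import *
from bench import ctrl
s=ctrl.get_state()
w=pickle.load(open("wrist0.pkl","rb"))
print(-np.array(w["R"]).T@w["t"]-s["position"],yawof(s["tool_rot"]))
for h in (0,.1,.15): print(h,proj(w,s["position"]-[0,0,h]))
plan(s["position"],s["tool_rot"],[[.42,.42,.23],[.5,.2,.23],[.52,0,.23],[.503,-.15,.22]],1.37,18)
E
```

```text
[-0.06069463  0.02948702  0.15382405] 2.703796400441616
0 [324.65529757 256.00857281]
0.1 [325.4232959  203.09019306]
0.15 [325.62789344 188.99254528]
end [ 0.5029919  -0.14998263  0.21999653] [ 2.43372533e+00  1.98546805e+00 -2.01736597e-03]
([-0.0409, -0.0184, -0.0], [-0.0, 0.0, 4.25])
([-0.0422, -0.0154, -0.0001], [-0.0, 0.0, 4.25])
([-0.0433, -0.0122, 0.0], [-0.0, 0.0, 4.25])
([-0.044, -0.009, -0.0], [-0.0, 0.0, 4.25])
([-0.0442, -0.0065, -0.0], [-0.0, 0.0, 4.25])
([-0.0411, -0.0181, 0.0], [-0.0, 0.0, 4.25])
([-0.0424, -0.0149, 0.0001], [-0.0, 0.0, 4.25])
([-0.0433, -0.0118, 0.0], [-0.0, 0.0, 4.25])
([-0.0441, -0.0085, 0.0001], [-0.0, 0.0, 4.25])
([-0.0446, -0.0052, 0.0], [-0.0, 0.0, 4.25])
([-0.0433, -0.0112, 0.0001], [-0.0, 0.0, 4.25])
([-0.0438, -0.0097, 0.0], [-0.0, 0.0, 4.25])
([-0.0445, -0.0064, 0.0001], [-0.0, 0.0, 4.25])
([-0.0448, -0.0031, 0.0], [-0.0, 0.0, 4.25])
([-0.0445, -0.0033, 0.0012], [-0.0, 0.0, 4.25])
([-0.0444, -0.0059, 0.003], [-0.0, 0.0, 4.25])
([-0.0447, -0.0027, 0.0031], [-0.0, 0.0, 4.25])
([-0.0448, 0.0007, 0.003], [-0.0, 0.0, 4.25])
```

Call:
carry_out(rows=[{"offset": [-0.041,-0.018,0],"rot": [0,0,4.25],"gripper": 1},{"offset": [-0.042,-0.015,0],"rot": [0,0,4.25],"gripper": 1},{"offset": [-0.043,-0.012,0],"rot": [0,0,4.25],"gripper": 1},{"offset": [-0.044,-0.009,0],"rot": [0,0,4.25],"gripper": 1},{"offset": [-0.044,-0.0065,0],"rot": [0,0,4.25],"gripper": 1},{"offset": [-0.041,-0.018,0],"rot": [0,0,4.25],"gripper": 1},{"offset": [-0.042,-0.015,0],"rot": [0,0,4.25],"gripper": 1},{"offset": [-0.043,-0.012,0],"rot": [0,0,4.25],"gripper": 1},{"offset": [-0.044,-0.0085,0],"rot": [0,0,4.25],"gripper": 1}])

```text
time: 1.27
position: [0.4819, 0.2494, 0.2304]
tool_rot: [-1.652, -2.672, 0.0]
ft_force: [0.7, 0.2, 0.1]
grip_width: 0.997
```

Call:
carry_out(rows=[{"offset": [-0.0445,-0.005,0],"rot": [0,0,4.25],"gripper": 1},{"offset": [-0.043,-0.011,0],"rot": [0,0,4.25],"gripper": 1},{"offset": [-0.044,-0.0095,0],"rot": [0,0,4.25],"gripper": 1},{"offset": [-0.0445,-0.0065,0],"rot": [0,0,4.25],"gripper": 1},{"offset": [-0.045,-0.003,0],"rot": [0,0,4.25],"gripper": 1},{"offset": [-0.0445,-0.0035,0.001],"rot": [0,0,4.25],"gripper": 1},{"offset": [-0.0445,-0.006,0.003],"rot": [0,0,4.25],"gripper": 0.8},{"offset": [-0.0445,-0.0025,0.003],"rot": [0,0,4.25],"gripper": 0.8},{"offset": [-0.045,0.0005,0.003],"rot": [0,0,4.25],"gripper": 0.8},{"offset": [0,0,0],"rot": [0,0,0],"gripper": 0.8}])

```text
time: 2.52
position: [0.5012, -0.1522, 0.2204]
tool_rot: [2.441, 1.976, -0.002]
ft_force: [-0.1, -0.4, -0.4]
grip_width: 0.805
```

```bash
python3 - <<'E'
from h import *
from bench import ctrl,cams
d=cams.get_image("wrist");pickle.dump(d,open("wrist1.pkl","wb"))
s=ctrl.get_state();print(s["time"],s["position"],s["tool_rot"],yawof(s["tool_rot"]),s["joint_positions"],s["ft_force"])
cv2.imwrite("pics/w1.png",d["img"][...,::-1])
P=lockpts([.5386,-.1635],.281,1.09)
overlay(d,P,"w1o",0,0,640,400,1.25)
E
```

```text
2.575 [ 0.50194286 -0.14926073  0.22037637] [-2.43752212e+00 -1.98137115e+00  2.06973148e-04] 1.3650701235722034 [-0.34130937  0.05197802  0.60430077  1.79622112 -0.03072281  1.30307556
  0.06477399] [0.13737321 0.56848764 0.3739218 ]
```

View pics/w1o.png

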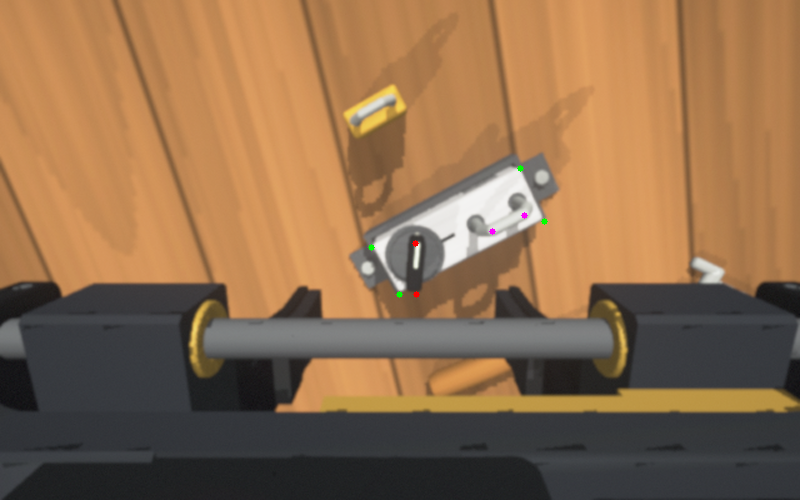

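```bash
python3 - <<'E'
from h import *
d=pickle.load(open("wrist1.pkl","rb"))
P=lockpts([.5386,-.160],.281,1.09)
overlay(d,P,"w1c",270,110,450,240,4.4)
E
```

```text
(no output)
```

View pics/w1c.png

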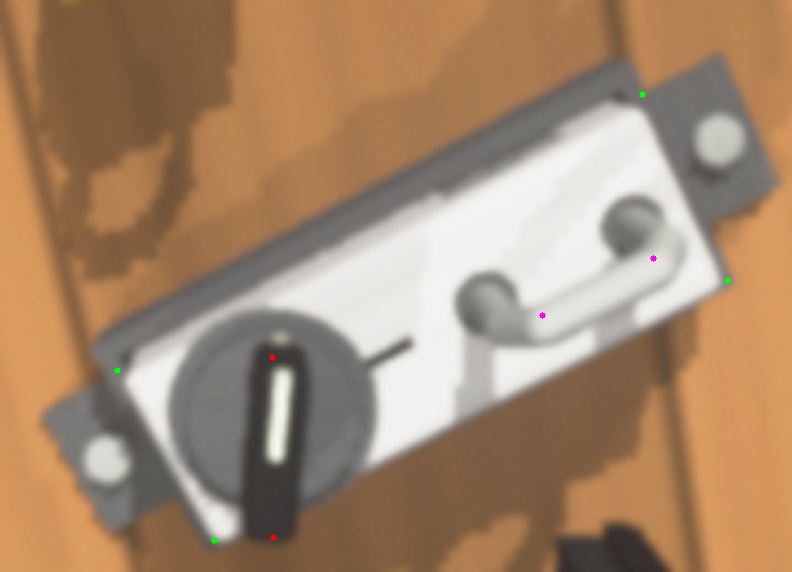

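Call:
carry_out(rows=[{"offset": [-0.011,0.002,0.02],"rot": [0,0,1.3],"gripper": 0.5},{"offset": [-0.01,0.002,0.03],"rot": [0,0,1.3],"gripper": 0.5},{"offset": [0,0,0.02],"rot": [0,0,0],"gripper": 0.5},{"offset": [0,0,0],"rot": [0,0,0],"gripper": 0.5},{"offset": [0,0,0],"rot": [0,0,0],"gripper": 0.5}])

```text
time: 3.2
position: [0.5029, -0.1681, 0.1513]
tool_rot: [2.477, 1.932, 0.001]
ft_force: [0.3, -0.5, -0.4]
grip_width: 0.507
```

```bash
python3 - <<'E'
from h import *
from bench import ctrl,cams
d=cams.get_image("wrist");pickle.dump(d,open("wrist2.pkl","wb"))
for i in range(1):
    s=ctrl.get_state();print(s["time"],s["position"],yawof(s["tool_rot"]))
P=lockpts([.5386,-.1603],.281,1.04)
overlay(d,P,"w2",240,110,480,290,3.3)
E
```

```text
3.25 [ 0.50303372 -0.16839143  0.15161269] 1.3247195900816087
```

View pics/w2.png

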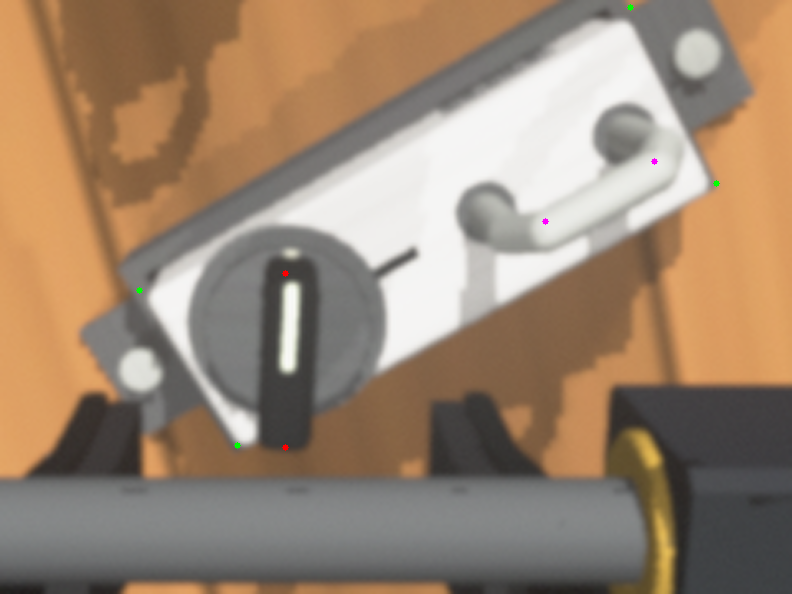

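Call:
carry_out(rows=[{"offset": [-0.002,0,0.02],"rot": [0,0,2.5],"gripper": 0.5},{"offset": [0,0,0.026],"rot": [0,0,0],"gripper": 0.5},{"offset": [0,0,0.025],"rot": [0,0,0],"gripper": 0.5},{"offset": [0,0,0.015],"rot": [0,0,0],"gripper": 0.5},{"offset": [0,0,0],"rot": [0,0,0],"gripper": 0.5},{"offset": [0,0,0],"rot": [0,0,0],"gripper": 0.5}])

```text
time: 4.0
position: [0.5025, -0.1712, 0.0656]
tool_rot: [2.519, 1.875, 0.002]
ft_force: [-0.3, 0.4, -0.1]
grip_width: 0.499
```

Call:
carry_out(rows=[{"offset": [0,0,0],"rot": [0,0,0],"gripper": 0},{"offset": [0,0,0],"rot": [0,0,0],"gripper": 0},{"offset": [0,0,0],"rot": [0,0,0],"gripper": 0},{"offset": [0,0,0],"rot": [0,0,0],"gripper": 0}], grip_force=25)

```text
time: 4.5
position: [0.502, -0.1708, 0.0647]
tool_rot: [2.52, 1.876, 0.001]
ft_force: [0.3, 1.7, 0.6]
grip_width: 0.135
```

```bash
python3 - <<'E'
from h import *
from bench import ctrl,cams
d=cams.get_image("wrist");pickle.dump(d,open("wrist3.pkl","wb"))
s=ctrl.get_state();print(s["time"],s["position"],yawof(s["tool_rot"]),s["ft_force"],s["torque"],s["grip_width"],s["joint_positions"])
P=lockpts([.5386,-.1603],.281,1.04)
overlay(d,P,"w3",240,110,480,290,3.3)
E
```

```text
4.55 [ 0.50202541 -0.17079761  0.06474783] 1.2799884348173791 [0.67863166 1.16919821 0.29639842] [-0.06297963 -0.1028342   0.05797959] 0.137966700035471 [-0.27384692  0.2432372   0.61773866  1.9538635  -0.16766789  0.99382766
  0.13100474]
```

View pics/w3.png

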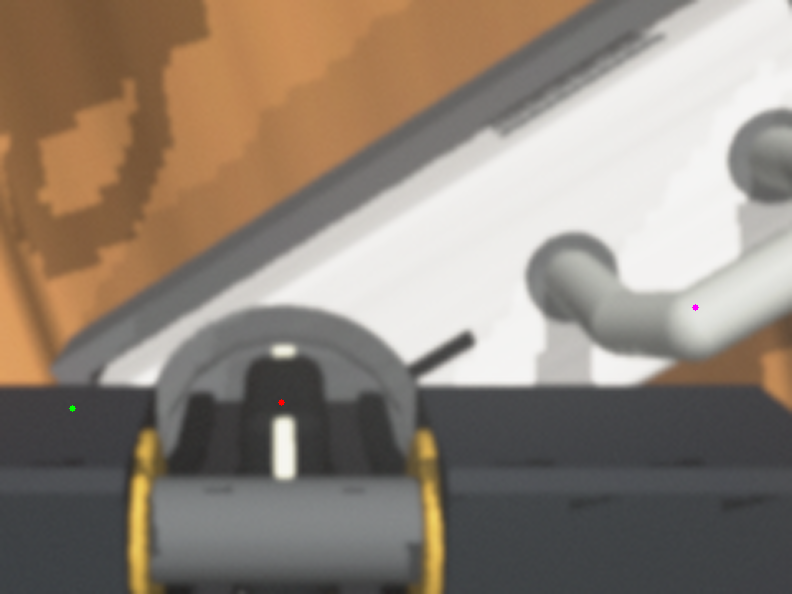

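Call:
carry_out(rows=[{"offset": [0,0,0],"rot": [0,0,5],"gripper": 0},{"offset": [0,0,0],"rot": [0,0,5],"gripper": 0},{"offset": [0,0,0],"rot": [0,0,5],"gripper": 0},{"offset": [0,0,0],"rot": [0,0,3],"gripper": 0},{"offset": [0,0,0],"rot": [0,0,0],"gripper": 0},{"offset": [0,0,0],"rot": [0,0,0],"gripper": 0}])

```text
time: 5.3
position: [0.5023, -0.1709, 0.0648]
tool_rot: [2.781, 1.459, 0.002]
ft_force: [3.5, 0.8, -0.4]
grip_width: 0.138
```

```bash
cat >st.py <<'E'
from h import *
from bench import ctrl,cams
import sys
if len(sys.argv)>1:
    for c in sys.argv[2:]:
        d=cams.get_image(c);pickle.dump(d,open(f"{c}{sys.argv[1]}.pkl","wb"));cv2.imwrite(f"pics/{c}{sys.argv[1]}.png",d["img"][...,::-1])
s=ctrl.get_state();print(s["time"],s["position"],"yaw",yawof(s["tool_rot"]),s["ft_force"],s["torque"],s["grip_width"])
E
python3 st.py 4 wrist
```

```text
5.35 [ 0.50226135 -0.1708967   0.06477655] yaw 0.9662918993034942 [ 3.97479045  0.16145877 -1.32284783] [ 0.00622888 -0.67462842 -0.06956632] 0.13354267407484968
```

View pics/wrist4.png

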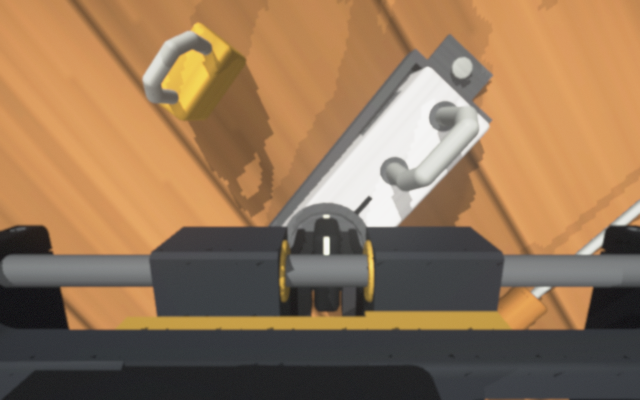

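Call:
carry_out(rows=[{"offset": [0,0,0],"rot": [0,0,5],"gripper": 0},{"offset": [0,0,0],"rot": [0,0,5],"gripper": 0},{"offset": [0,0,0],"rot": [0,0,5],"gripper": 0},{"offset": [0,0,0],"rot": [0,0,5],"gripper": 0},{"offset": [0,0,0],"rot": [0,0,0],"gripper": 0},{"offset": [0,0,0],"rot": [0,0,0],"gripper": 0}])

```text
time: 6.1
position: [0.5027, -0.1714, 0.0648]
tool_rot: [2.992, 0.953, 0.003]
ft_force: [5.0, -1.6, -3.5]
grip_width: 0.135
```

Call:
carry_out(rows=[{"offset": [0,0,0],"rot": [0,0,5],"gripper": 0},{"offset": [0,0,0],"rot": [0,0,5],"gripper": 0},{"offset": [0,0,0],"rot": [0,0,5],"gripper": 0},{"offset": [0,0,0],"rot": [0,0,4],"gripper": 0},{"offset": [0,0,0],"rot": [0,0,0],"gripper": 0},{"offset": [0,0,0],"rot": [0,0,0],"gripper": 0}])

```text
time: 6.85
position: [0.5027, -0.1719, 0.0649]
tool_rot: [3.108, 0.446, 0.004]
ft_force: [5.9, -2.1, -2.8]
grip_width: 0.136
```

```bash
python3 st.py 5 wrist
```

```text
6.9 [ 0.50274351 -0.17189718  0.06487865] yaw 0.28509229485230025 [ 5.18236989 -1.18271953 -3.55643701] [-0.56069242 -1.06115664 -0.026889  ] 0.13844706601846707
```

View pics/wrist5.png

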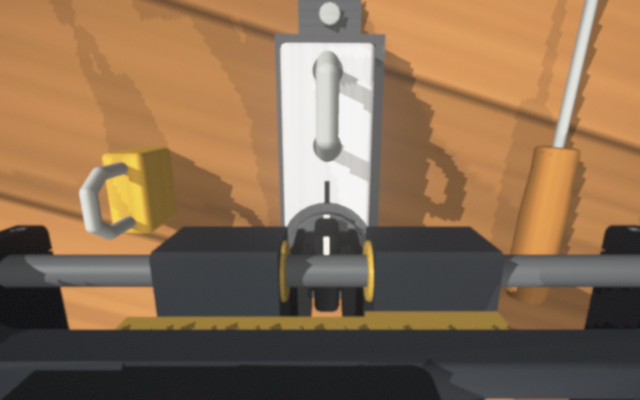

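Call:
carry_out(rows=[{"offset": [0,0,0],"rot": [0,0,0],"gripper": 0.4},{"offset": [0,0,0],"rot": [0,0,0],"gripper": 0.4},{"offset": [0,0,0],"rot": [0,0,0],"gripper": 0.4},{"offset": [0,0,-0.01],"rot": [0,0,0],"gripper": 0.4},{"offset": [0,0,-0.03],"rot": [0,0,0],"gripper": 0.4},{"offset": [0,0,-0.04],"rot": [0,0,0],"gripper": 0.4},{"offset": [0,0,-0.01],"rot": [0,0,0],"gripper": 0.4},{"offset": [0,0,0],"rot": [0,0,0],"gripper": 0.4}])

```text
time: 7.9
position: [0.5019, -0.1709, 0.1551]
tool_rot: [-3.109, -0.446, -0.002]
ft_force: [-0.5, -0.8, -0.5]
grip_width: 0.402
```

```bash
python3 st.py 6 wrist; python3 - <<'E'
from h import *
d=pickle.load(open("wrist6.pkl","rb"))
overlay(d,lockpts([.5386,-.1603],.281,0),"w6",240,40,420,260,2.7)
E
```

```text
7.95 [ 0.50123226 -0.17065608  0.15412448] yaw 0.28506503568640146 [-0.40478087 -0.85614517 -0.61109611] [-0.06585166  0.17364213 -0.01450306] 0.3993388475313526
```

View pics/w6.png

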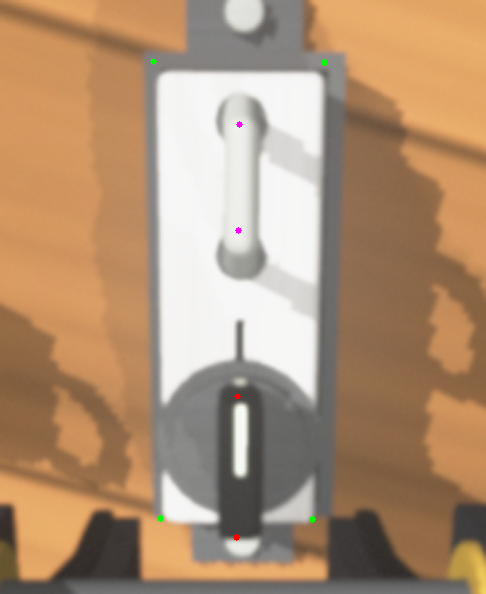

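Call:
carry_out(rows=[{"offset": [0.03,0.001,0],"rot": [0,0,0],"gripper": 0.4},{"offset": [0.0425,0,0.01],"rot": [0,0,0],"gripper": 0.4},{"offset": [0,0,0.025],"rot": [0,0,0],"gripper": 0.4},{"offset": [0,0,0.03],"rot": [0,0,0],"gripper": 0.4},{"offset": [0,0,0.016],"rot": [0,0,0],"gripper": 0.4},{"offset": [0,0,0],"rot": [0,0,0],"gripper": 0.4},{"offset": [0,0,0],"rot": [0,0,0],"gripper": 0.4}])

```text
time: 8.82
position: [0.572, -0.1519, 0.0743]
tool_rot: [3.11, 0.445, 0.002]
ft_force: [-0.8, 0.4, 0.6]
grip_width: 0.4
```

```bash
python3 st.py 7 wrist
```

```text
8.875 [ 0.57222778 -0.15185802  0.0746638 ] yaw 0.28458240845090427 [0.75352747 0.80425159 0.06665548] [-0.08658286  0.14241096 -0.00693346] 0.3979256105566989
```

View pics/wrist7.png

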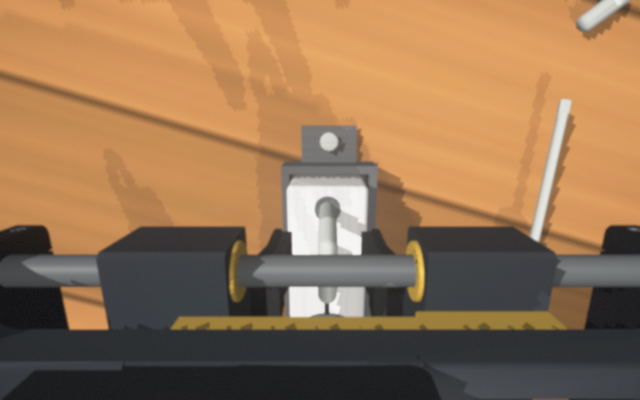

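Call:
carry_out(rows=[{"offset": [0,0,0.0015],"rot": [0,0,0],"gripper": 0},{"offset": [0,0,0],"rot": [0,0,0],"gripper": 0},{"offset": [0,0,0],"rot": [0,0,0],"gripper": 0},{"offset": [0,0,0],"rot": [0,0,0],"gripper": 0},{"offset": [0,0,0],"rot": [0,0,0],"gripper": 0}], grip_force=50)

```text
time: 9.5
position: [0.5717, -0.152, 0.0722]
tool_rot: [3.109, 0.445, 0.001]
ft_force: [0.6, -1.3, 0.0]
grip_width: 0.084
```

Call:
carry_out(rows=[{"offset": [0,0,-0.002],"rot": [0,0,0],"gripper": 0},{"offset": [0,0,-0.003],"rot": [0,0,0],"gripper": 0},{"offset": [0,0,-0.003],"rot": [0,0,0],"gripper": 0},{"offset": [0,0,-0.003],"rot": [0,0,0],"gripper": 0}])

```text
time: 10.0
position: [0.5715, -0.1516, 0.0832]
tool_rot: [3.11, 0.446, 0.0]
ft_force: [1.5, -1.4, -2.5]
grip_width: 0.084
```

```bash
python3 st.py 8 scene
```

```text
10.05 [ 0.57153842 -0.15159735  0.08362898] yaw 0.28477862484657435 [ 1.13925396 -1.19427473 -1.32042849] [-0.38787174 -0.04741431  0.01343496] 0.08596924947802533
```

Call:
carry_out(rows=[{"offset": [0,0,-0.003],"rot": [0,0,0],"gripper": 0},{"offset": [0,0,-0.003],"rot": [0,0,0],"gripper": 0},{"offset": [0,0,-0.003],"rot": [0,0,0],"gripper": 0},{"offset": [0,0,-0.0015],"rot": [0,0,0],"gripper": 0},{"offset": [0,0,0],"rot": [0,0,0],"gripper": 0},{"offset": [0,0,0],"rot": [0,0,0],"gripper": 0}])

```text
time: 10.8
position: [0.5715, -0.1516, 0.0938]
tool_rot: [-3.11, -0.446, -0.0]
ft_force: [1.1, -1.3, 0.1]
grip_width: 0.084
```

```bash
python3 st.py 9 scene; python3 - <<'E'
from h import *
d=pickle.load(open("scene9.pkl","rb"))
crop(d,"s9",150,60,310,180+60,3.3)
E
```

```text
10.85 [ 0.57153304 -0.15161332  0.09383867] yaw 0.2846905586851795 [ 0.1057035  -1.02072889 -0.22626567] [-0.33874208 -0.00957502 -0.07239741] 0.08559355597812669
```

View pics/s9.png

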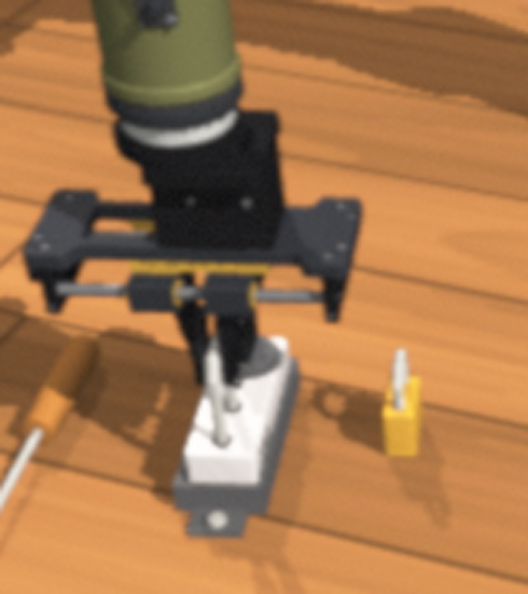

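Call:
carry_out(rows=[{"offset": [0,0,-0.001],"rot": [0,0,0],"gripper": 0},{"offset": [0,0,-0.001],"rot": [0,0,0],"gripper": 0},{"offset": [0,0,-0.001],"rot": [0,0,0],"gripper": 0},{"offset": [0,0,0],"rot": [0,0,0],"gripper": 0},{"offset": [0,0,0],"rot": [0,0,0],"gripper": 0}])

```text
time: 11.48
position: [0.5709, -0.1513, 0.0961]
tool_rot: [-3.109, -0.446, 0.002]
ft_force: [0.4, -0.5, -6.8]
grip_width: 0.083
```

```bash
python3 st.py
```

```text
11.475 [ 0.57088108 -0.15125838  0.09610507] yaw 0.2847595726729056 [ 0.38168188 -0.53859247 -6.84232873] [-0.12431514  0.08751628 -0.04486153] 0.08280975641229792
```

Call:
carry_out(rows=[{"offset": [0,0,-0.005],"rot": [0,0,0],"gripper": 0},{"offset": [0,0,-0.008],"rot": [0,0,0],"gripper": 0},{"offset": [0,0,-0.012],"rot": [0,0,0],"gripper": 0},{"offset": [0,0,-0.016],"rot": [0,0,0],"gripper": 0},{"offset": [0,0,-0.016],"rot": [0,0,0],"gripper": 0},{"offset": [0,0,0],"rot": [0,0,0],"gripper": 0}])

```text
time: 12.22
position: [0.5729, -0.152, 0.1558]
tool_rot: [3.109, 0.446, 0.007]
ft_force: [0.6, 0.3, -7.5]
grip_width: 0.087
```

```bash
python3 st.py 10 scene; python3 - <<'E'
from h import *
d=pickle.load(open("scene10.pkl","rb"))
crop(d,"s10",150,60,310,180+60,3.3)
E
```

```text
12.275 [ 0.5721142  -0.15159155  0.15456903] yaw 0.28496883292426795 [ 0.16126841  0.77069684 -5.86593653] [-0.07877043  0.23539416  0.01832696] 0.08812550986028744
```

View pics/s10.png

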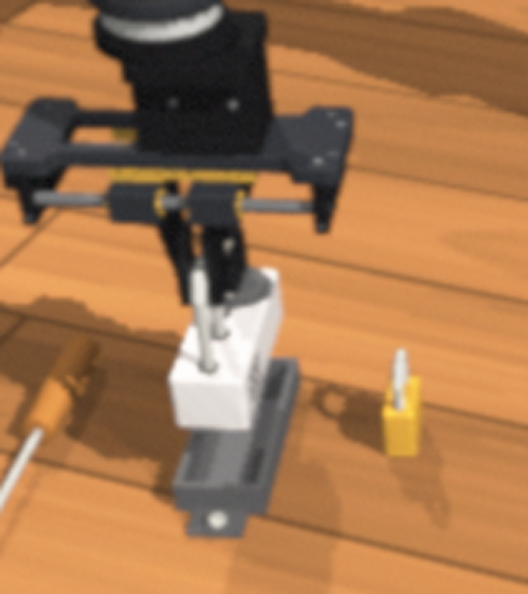

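Call:
carry_out(rows=[{"offset": [0,0,-0.01],"rot": [0,0,0],"gripper": 0},{"offset": [0,0,-0.015],"rot": [0,0,0],"gripper": 0},{"offset": [0,0,-0.02],"rot": [0,0,0],"gripper": 0},{"offset": [0,0,-0.02],"rot": [0,0,0],"gripper": 0},{"offset": [0,0,-0.02],"rot": [0,0,0],"gripper": 0},{"offset": [0,0,-0.015],"rot": [0,0,0],"gripper": 0},{"offset": [0,0,-0.01],"rot": [0,0,0],"gripper": 0},{"offset": [0,0,-0.005],"rot": [0,0,0],"gripper": 0},{"offset": [0,0,0],"rot": [0,0,0],"gripper": 0},{"offset": [0,0,0],"rot": [0,0,0],"gripper": 0}])

```text
time: 13.52
position: [0.5711, -0.1514, 0.2678]
tool_rot: [-3.109, -0.446, 0.002]
ft_force: [-0.5, -0.0, -6.4]
grip_width: 0.086
```

Call:
carry_out(rows=[{"offset": [0,0,0],"rot": [0,0,0],"gripper": 0},{"offset": [0,0,0],"rot": [0,0,0],"gripper": 0},{"offset": [0,0,0],"rot": [0,0,0],"gripper": 0},{"offset": [0,0,0],"rot": [0,0,0],"gripper": 0}])

```text
time: 14.02
position: [0.5715, -0.1516, 0.2685]
tool_rot: [-3.11, -0.446, -0.0]
ft_force: [-0.1, -0.5, -6.4]
grip_width: 0.087
```

```bash
python3 st.py 11 scene top wrist; python3 - <<'E'
from h import *
d=pickle.load(open("scene11.pkl","rb"))
overlay(d,lockpts([.539,-.161],.284,0,lift=.18,sh=.022),"s11",130,0,310,230,2.6)
E
```

```text
14.175 [ 0.57146663 -0.15156005  0.26858196] yaw 0.284800195830057 [ 0.10436596 -0.11000268 -6.47432383] [-0.01904284  0.06253319  0.03633187] 0.08604312094956203
```

View pics/s11.png

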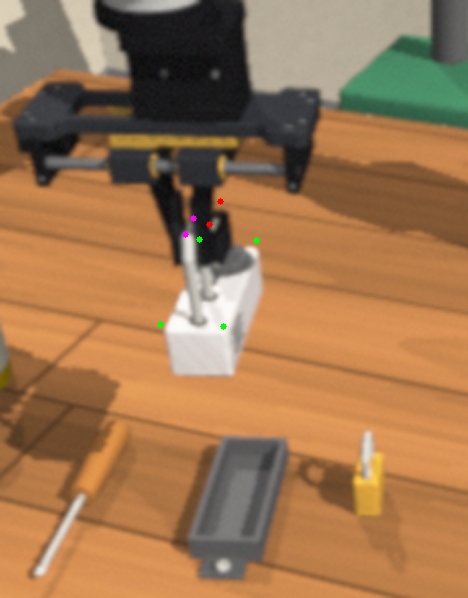

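View pics/wrist11.png

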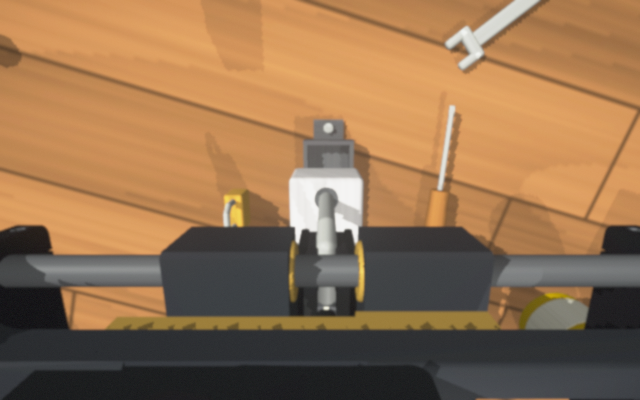

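View pics/top11.png

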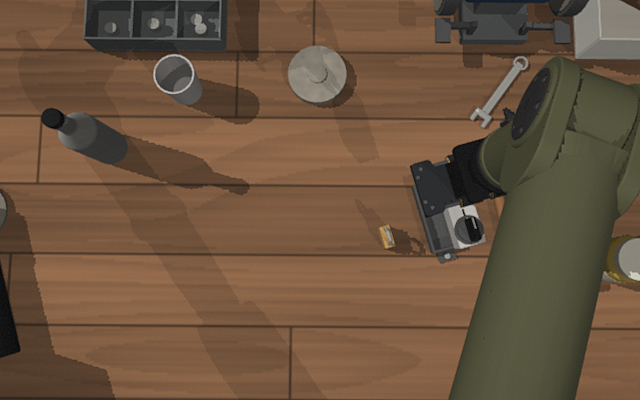

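```bash
python3 -c "
from bench import workorder;print(workorder.close_job())"; python3 st.py
```

```text
the job is handed in; nothing more can be done
None
the job is handed in; nothing more can be done
```

The lock is open and out of its seat. I handed the job in at about 14.2 s of the 51 s allowed, with the gripper still holding it by the bow.

- **Dial:** I turned it clockwise by 57° in three steps. After letting go, a wrist picture showed the white pointer in line with the index dash.
- **Shackle:** I pulled it up about 22 mm with the lock still sitting in the seat. Near the end of the pull, the downward force rose to about 6.8 N, which is the lock's weight, so the shackle was at its stop.
- **Lift:** The underside is about 17.5 cm above the bench, worked out from the arm's travel. The lock hangs level and still, with a steady load of about 6.4 N and almost no moment at the wrist.
- **Surroundings:** The screwdriver and the brass padlock look unmoved in the last scene picture.

**Where checks disagreed:**
- The top and scene cameras placed the lock about 4 mm apart sideways, so I used the close wrist view.
- The jaws read about 7.5 mm on the 9 mm bow, but the grip held without slipping.

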